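# Sort the morning's blood tubes into the department racks

## Robot

A 6-joint arm with a two-finger parallel gripper is mounted at the origin on a cart in front of the work surface, level with it; the furniture and walls round the work are solid. World frame = base frame: x ahead of the robot, y to its left, z up, the work surface at z = 0. Lengths are in mm, angles in degrees, forces in N, time in s.
With the tool pointing down it reaches from about 350 to 850 mm from the base axis. Payload 8.1 kg.
Tool frame: the origin (TCP) lies midway between the tips of the shut fingers; the grasp point (between the pads) lies 19 mm behind it; z points along the fingers, y is the direction in which the jaws open and shut (so a half turn about z gives the same grasp; the last joint's range is limited). The gripper opens to 85 mm and grips with 20 to 120 N. Pads are 22 mm wide; open, the fingers measure 114 mm over their backs; the gripper's body (76 mm by 85 mm) begins 54 mm behind the grasp point. The pads swing forward as they close: fully open they stand 13 mm farther back than shut.
Start: joints at [-4.893, 7.471, 85.268, -0, 87.261, -4.893], TCP at [600.004, 0.022, 231.292] pointing down, gripper open.
Joint ranges: [-169.43, 169.43], [-51.17, 129.36], [1.28, 143.12], [-76.62, 256.62], [0, 156.53], [-152.29, 152.29]. Speed limits (degrees/s): [136.94, 136.94, 159.86, 180, 180, 180].

## Interface

Orientations are given as [roll, pitch, yaw] about the fixed x, y, z axes, in that order (R = Rz(yaw) Ry(pitch) Rx(roll)).
In Python, from bench import telemetry, snapshot, camera_params, job gives the robot as it stands. The module is installed in compiled form; this text tells all that it offers.
- The arm moves only by the shell command python3 -m jog 'ROWS' [FORCE]. ROWS is JSON, a list that holds one entry, the list of rows, each a list of 7 numbers: the shift along the tool's x, y, z in units of 50 mm (1.0 is 50 mm), then the turn, a rotation vector about the tool's x, y, z in units of 2 pi rad (1.0 is 2 pi rad), then the opening, from 0 (shut) to 1 (fully open). In form: [[[dx, dy, dz, rx, ry, rz, claw], ...]]. A call has 1 to 12 rows; each row shifts and turns the commanded pose from where the row before left it, along the tool's axes as they then stand; what a row does not reach is not made up. A row lasts 1/8 s, in which the tool goes at most 62.5 mm and 10.7 degrees, less where a joint would pass 70% of its speed; a pose out of reach is approached as far as the arm can. A call with a number of a shift or a turn outside -1 to 1 is refused whole. A call with a gripper value outside its range is refused whole. The fingers move at their own pace and stop on an object; FORCE is the grip in N (left out, the last holds). Time passes only in rows, so rows that do not move let the fingers close. It gives the time, the measured TCP pose, the force and the opening at its end, in the units of the state.
- telemetry.sense(): the state, without advancing time (a new reading comes with each control period).
- snapshot(name): name is "scene" or "side" or "wrist"; returns (picture, depth): 384x512x3 uint8, red, green, blue; 384x512 float32, mm along the optical axis (not along the pixel's ray), 0 where there is no reading.
- camera_params(name): a dict with "K" (3x3 intrinsics, pixels), "extrinsics" (4x4, takes a point from camera to world coordinates). Camera axes: x right, y down, z forward; pixel columns grow to the right and rows downward; lengths in mm; the calibration is good to about 2 mm. A picture is of the moment at which its call begins: read the wrist's pose just before it. camera_params takes no time and is no camera call; for the wrist camera it gives the pose at the moment of the call.
- job.hand_in(): hands the job in, once; it reports no verdict.
The state is a dict: "time": time; "joint_pos": joint angles; "qd": joint speeds; "joint_efforts": joint torques, N m; "tool_pos": TCP position; "tcp_rot": TCP orientation; "ft_force": force on the tool from outside, world axes, zero at the start; "wrist_torque": the same for the moment, N m; "finger_gap": finger opening in mm.
Only numpy, scipy, OpenCV 4.12 (cv2) and the standard library are available. Lean on these libraries where they do the work, as an engineer would, in place of code of your own. Each camera call takes 0.05 s, during which the arm holds its last target. There are 200 camera calls.

## Task

Sort the five blood tubes from the two clear arrival racks into the department racks by the colour of their caps: both purple-capped tubes into the purple haematology rack, the blue-capped tube into the blue coagulation rack, and the red- and the green-capped tubes into the grey chemistry rack. Stand each tube upright in a well of its own, either well, fully down; do not drop any tube or let it tip over.

Things in the scene. Friction and masses are not known exactly. Their poses are not given: they have to be found in the camera images.
- purple_tube_1_cap (a point): capped blood tube, purple cap (one of two alike), loose, about 14 g, 84 mm tall, stem 12.6 mm across; cap 16.4 mm across, the top 16 mm. The point is on the axis in the cap, 80 mm above the foot, 4 mm below the top; z up along the tube. It starts in a clear rack, foot 4 mm above the bench, cap 72 to 88 mm above it. Take it by the cap.
- purple_tube_2_cap (a point): capped blood tube, purple cap (one of two alike), loose, about 14 g, 84 mm tall, stem 12.6 mm across; cap 16.4 mm across, the top 16 mm. The point is on the axis in the cap, 80 mm above the foot, 4 mm below the top; z up along the tube. It starts in a clear rack, foot 4 mm above the bench, cap 72 to 88 mm above it. Take it by the cap.
- blue_tube_cap (a point): capped blood tube, blue cap and yellow plasma, loose, about 14 g, 84 mm tall, stem 12.6 mm across; cap 16.4 mm across, the top 16 mm. The point is on the axis in the cap, 80 mm above the foot, 4 mm below the top; z up along the tube. It starts in a clear rack, foot 4 mm above the bench, cap 72 to 88 mm above it. Take it by the cap.
- red_tube_cap (a point): capped blood tube, red cap, loose, about 14 g, 84 mm tall, stem 12.6 mm across; cap 16.4 mm across, the top 16 mm. The point is on the axis in the cap, 80 mm above the foot, 4 mm below the top; z up along the tube. It starts in a clear rack, foot 4 mm above the bench, cap 72 to 88 mm above it. Take it by the cap.
- green_tube_cap (a point): capped blood tube, green cap, loose, about 14 g, 84 mm tall, stem 12.6 mm across; cap 16.4 mm across, the top 16 mm. The point is on the axis in the cap, 80 mm above the foot, 4 mm below the top; z up along the tube. It starts in a clear rack, foot 4 mm above the bench, cap 72 to 88 mm above it. Take it by the cap.
- ward_rack_1: clear six-place arrival rack, 42 mm (x) by 150 mm (y), 63 mm high, fixed; origin under its centre. One row of holes at y = -57.5, -34.5, -11.5, 11.5, 34.5, 57.5 mm; tubes stand in the 1st, 3rd and 5th from its -y end, empty holes between. Fingers closing across the row (along its x) have most room. A tube must rise 60 mm to leave it.
- ward_rack_2: clear six-place arrival rack, 42 mm (x) by 150 mm (y), 63 mm high, fixed; origin under its centre. One row of holes at y = -57.5, -34.5, -11.5, 11.5, 34.5, 57.5 mm; tubes stand in the 2nd and 5th from its -y end, empty holes between. Fingers closing across the row (along its x) have most room. A tube must rise 60 mm to leave it.
- purple_rack: purple haematology rack, a moulded block 50 mm (x) by 108 mm (y, 130 over its end lugs), 50 mm high, white card on its -x side, fixed; origin under its centre. Two round wells at x = 0, y = -26 and +26 mm, 20 mm wide, mouth countersunk 4 mm all round, floor 6 mm above the bench. The cap point of a seated tube is about 86 mm above the bench.
- blue_rack: blue coagulation rack, a moulded block 50 mm (x) by 108 mm (y, 130 over its end lugs), 50 mm high, white card on its -x side, fixed; origin under its centre. Two round wells at x = 0, y = -26 and +26 mm, 20 mm wide, mouth countersunk 4 mm all round, floor 6 mm above the bench. The cap point of a seated tube is about 86 mm above the bench.
- grey_rack: grey chemistry rack, a moulded block 50 mm (x) by 108 mm (y, 130 over its end lugs), 50 mm high, white card on its -x side, fixed; origin under its centre. Two round wells at x = 0, y = -26 and +26 mm, 20 mm wide, mouth countersunk 4 mm all round, floor 6 mm above the bench. The cap point of a seated tube is about 86 mm above the bench.

How it is judged (in metres and radians):
At the end, for the whole second after the job is handed in: Each tube is down in a well of its own department's rack: cap point within 16 mm of the rack's centre line (x), 44 mm of its middle (y) and 78 to 94 mm above its underside; leaning under 14 degrees, slower than 20 mm/s (x of purple_tube_1_cap in the frame of purple_rack between -0.016 and 0.016 m and y of purple_tube_1_cap in the frame of purple_rack between -0.044 and 0.044 m and z of purple_tube_1_cap in the frame of purple_rack between 0.078 and 0.094 m and angle between each of purple_tube_1_cap, purple_tube_2_cap, blue_tube_cap, red_tube_cap, green_tube_cap's own z axis and vertical below 0.25 rad and linear speed of each of purple_tube_1, purple_tube_2, blue_tube, red_tube, green_tube below 0.02 m/s and x of purple_tube_2_cap in the frame of purple_rack between -0.016 and 0.016 m and y of purple_tube_2_cap in the frame of purple_rack between -0.044 and 0.044 m and z of purple_tube_2_cap in the frame of purple_rack between 0.078 and 0.094 m and x of blue_tube_cap in the frame of blue_rack between -0.016 and 0.016 m and y of blue_tube_cap in the frame of blue_rack between -0.044 and 0.044 m and z of blue_tube_cap in the frame of blue_rack between 0.078 and 0.094 m and x of red_tube_cap in the frame of grey_rack between -0.016 and 0.016 m and y of red_tube_cap in the frame of grey_rack between -0.044 and 0.044 m and z of red_tube_cap in the frame of grey_rack between 0.078 and 0.094 m and x of green_tube_cap in the frame of grey_rack between -0.016 and 0.016 m and y of green_tube_cap in the frame of grey_rack between -0.044 and 0.044 m and z of green_tube_cap in the frame of grey_rack between 0.078 and 0.094 m); the robot touches nothing.
It fails at once if a tube is tipped over (leans more than 45 degrees) (angle between any of purple_tube_1_cap, purple_tube_2_cap, blue_tube_cap, red_tube_cap, green_tube_cap's own z axis and vertical above 0.785 rad).
It fails at once if a tube is dropped (falls free faster than 1.1 m/s, that is from more than 60 mm) ((linear speed of purple_tube_1 above 1.1 m/s and contact force between the fingers and purple_tube_1 below 0.05 N) or (linear speed of purple_tube_2 above 1.1 m/s and contact force between the fingers and purple_tube_2 below 0.05 N) or (linear speed of blue_tube above 1.1 m/s and contact force between the fingers and blue_tube below 0.05 N) or (linear speed of red_tube above 1.1 m/s and contact force between the fingers and red_tube below 0.05 N) or (linear speed of green_tube above 1.1 m/s and contact force between the fingers and green_tube below 0.05 N)).
It also fails if it takes over 112 s, if anything falls off the work surface, if the arm or the gripper's body presses on something with over 40 N, if the wrist force passes 120 N, or if a joint passes its speed limit or range.

## Working session

There is one attempt and no reset: what is moved stays moved. The work goes in short steps, Python scripts to look and compute and a shell command to move; the robot and the scene stay as the last step left them, time stands still between calls to the robot, and variables do not carry over. Pictures are saved under pics/ and viewed, about 12 in all and at most 16, crops included, and the job is handed in when it is done.

```bash
mkdir -p pics
python3 - <<'E'
from bench import telemetry, snapshot, camera_params
import cv2,numpy as np
print(telemetry.sense())
for n in ["scene","wrist"]:
    p,d=snapshot(n); c=camera_params(n); np.savez(n,p=p,d=d,K=c["K"],E=c["extrinsics"])
    cv2.imwrite(f"pics/{n}0.png",p[:,:,::-1]); print(c)
E
```

```text
{'time': 0.0, 'joint_pos': array([-4.89372369e+00,  7.51486408e+00,  8.53304948e+01, -1.10417944e-03,
        8.72618716e+01, -4.89366309e+00]), 'qd': array([ 0.03906233, -0.03328615, -0.04107836, -0.03669491,  0.10851161,
        0.02873251]), 'joint_efforts': array([-1.90700346e-03, -5.69404185e+01, -5.00557995e+01, -2.19391650e-04,
        1.44415747e-02,  7.24149572e-05]), 'tool_pos': array([5.99439283e+02, 5.63483153e-02, 2.30235333e+02]), 'tcp_rot': array([-1.79893066e+02, -8.04867917e-03,  8.99999857e+01]), 'ft_force': array([-0.36346438, -0.60343363, -0.05256165]), 'wrist_torque': array([-0.04578582, -0.04998576, -0.00267292]), 'finger_gap': 85.69399044926827}
{'K': array([[402.60963231,   0.        , 254.17948899],
       [  0.        , 402.60963231, 192.40466369],
       [  0.        ,   0.        ,   1.        ]]), 'extrinsics': array([[-5.71264516e-01, -3.44457194e-01,  7.44987311e-01,
        -1.47069557e+02],
       [-8.20391654e-01,  2.12226236e-01, -5.30959093e-01,
         4.67720975e+02],
       [ 2.47868261e-02, -9.14499462e-01, -4.03827126e-01,
         4.60561247e+02],
       [ 0.00000000e+00,  0.00000000e+00,  0.00000000e+00,
         1.00000000e+00]])}
{'K': array([[297.87371034,   0.        , 257.87167305],
       [  0.        , 297.87371034, 193.7180633 ],
       [  0.        ,   0.        ,   1.        ]]), 'extrinsics': array([[ 9.99999150e-01,  8.66644928e-05, -1.30070734e-03,
         6.00133315e+02],
       [-2.58465235e-04, -9.64797338e-01, -2.62994354e-01,
         6.53082942e+01],
       [-1.27771125e-03,  2.62994467e-01, -9.64796496e-01,
         3.73288753e+02],
       [ 0.00000000e+00,  0.00000000e+00,  0.00000000e+00,
         1.00000000e+00]])}
```

View pics/scene0.png

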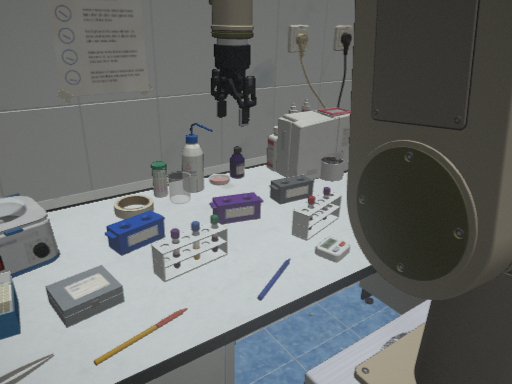

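View pics/wrist0.png

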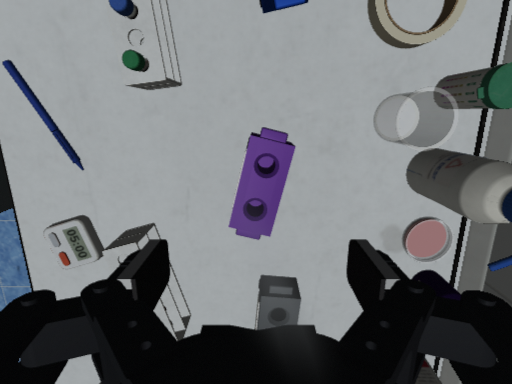

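The scene picture shows:
- ward rack 1 with purple (175,233), blue (196,226) and green (214,219) caps
- ward rack 2 with red (311,200) and purple (326,191) caps
- the purple (237,208), blue (137,231) and grey (292,188) racks

The wrist picture shows the purple rack's wells at (266,165) and (255,208).

```bash
cat > h.py <<'E'
import numpy as np,cv2
from bench import telemetry, snapshot, camera_params
def cloud(d,K,E):
    v,u=np.mgrid[:d.shape[0],:d.shape[1]]
    P=np.stack([(u-K[0,2])/K[0,0]*d,(v-K[1,2])/K[1,1]*d,d],-1)
    W=P@E[:3,:3].T+E[:3,3]; W[d<=0]=-999; return W
def grab(n):
    c=camera_params(n); p,d=snapshot(n); return p,cloud(d,c["K"],c["extrinsics"])
RNG={"purple":(128,152),"blue":(105,125),"green":(50,90),"red":(172,8)}
def hsvmask(p,col):
    h,s,v=cv2.split(cv2.cvtColor(p,cv2.COLOR_RGB2HSV)); lo,hi=RNG[col]
    return ((h>=lo)&(h<=hi) if lo<hi else (h>=lo)|(h<=hi))&(s>90)&(v>25)
def blobs(m,minpx=12):
    n,l,st,c=cv2.connectedComponentsWithStats(m.astype(np.uint8))
    return [(l==i,st[i,4],c[i]) for i in range(1,n) if st[i,4]>=minpx]
def caps(p,W,minpx=12):
    for col in RNG:
        for m,a,c in blobs(hsvmask(p,col)&(W[...,2]>68)&(W[...,2]<100),minpx):
            q=W[m]; t=q[q[:,2]>np.percentile(q[:,2],95)-4]
            (cx,cy),r=cv2.minEnclosingCircle(t[:,:2].astype(np.float32))
            print(col,"cap px",c.round(),a,"zmax %.0f"%q[:,2].max(),"centre %.1f %.1f r %.1f"%(cx,cy,r))
def racks(p,W):
    h,s,v=cv2.split(cv2.cvtColor(p,cv2.COLOR_RGB2HSV))
    for col in ["purple","blue","grey"]:
        cm=hsvmask(p,col) if col!="grey" else (s<70)&(v<130)
        for m,a,c in blobs(cm&(W[...,2]>45)&(W[...,2]<55),150):
            q=W[m]; r=cv2.minAreaRect(q[:,:2].astype(np.float32))
            print(col,"rack px",c.round(),a,"z %.0f"%np.median(q[:,2]),"rect",np.round(r[0],1),np.round(r[1],1),round(r[2],1))
E
python3 - <<'E'
from h import *
for n in ["scene","wrist"]:
    z=np.load(n+".npz"); W=cloud(z["d"],z["K"],z["E"]); print(n); caps(z["p"],W); racks(z["p"],W)
E
```

```text
scene
purple cap px [237. 156.] 16 zmax 73 centre 826.5 -157.4 r 11.2
blue cap px [195. 223.] 22 zmax 90 centre 479.2 159.1 r 7.9
blue cap px [ 14. 231.] 65 zmax 100 centre 608.7 453.9 r 14.2
green cap px [159. 165.] 90 zmax 95 centre 823.1 89.5 r 19.9
green cap px [214. 216.] 16 zmax 89 centre 485.0 114.3 r 6.5
red cap px [270. 142.] 16 zmax 97 centre 832.0 -286.3 r 9.4
red cap px [311. 198.] 26 zmax 90 centre 450.6 -114.5 r 7.1
purple rack px [236. 199.] 345 z 50 rect [600.6 -13.6] [109.4  54.2] 73.9
blue rack px [135. 223.] 643 z 50 rect [617.5 232.6] [ 54.4 109. ] 12.4
grey rack px [305. 165.] 242 z 50 rect [ 713.2 -310.6] [250.2 114.8] 33.5
grey rack px [ 84. 182.] 469 z 50 rect [900.3 251.1] [333.3  12. ] 89.7
grey rack px [292. 181.] 326 z 50 rect [ 621.6 -206.6] [110.2  53.4] 85.1
grey rack px [ 28. 251.] 296 z 50 rect [607.3 433.2] [ 29.2 100.7] 18.2
grey rack px [428. 370.] 160 z 50 rect [36.9 56.2] [ 7.9 59.2] 58.1
wrist
blue cap px [122.   6.] 289 zmax 91 centre 481.2 155.8 r 7.5
green cap px [131.  59.] 268 zmax 91 centre 487.5 110.6 r 7.5
green cap px [497.  88.] 1209 zmax 96 centre 822.5 88.1 r 19.5
purple rack px [261. 185.] 3656 z 50 rect [602.4 -15.6] [108.2  49.7] 76.2
grey rack px [463.  91.] 220 z 50 rect [814.4  86.4] [17.9 37.9] 12.4
grey rack px [435. 119.] 312 z 50 rect [780.   57.8] [53.1 24.8] 84.8
grey rack px [433. 172.] 265 z 50 rect [7.973e+02 7.000e-01] [57.9 23.8] 69.8
grey rack px [504. 282.] 239 z 50 rect [ 900.6 -133. ] [47.   3.5] 89.7
grey rack px [277. 310.] 1127 z 50 rect [ 625.3 -179.9] [51.9 50.1] 84.8
```

The two cameras agree to about 3 mm and the sizes fit: racks 108×50 mm, tube spacing 46 mm. Next I look over rack 2 and the grey rack, on the way to the first tube.

```bash
python3 -m jog '[[[-0.76,-0.32,0,0,0,0,0.5],[-0.76,-0.32,0,0,0,0,0.5],[-0.76,-0.32,0,0,0,0,0.5],[-0.76,-0.32,0,0,0,0,0.5],[-0.76,-0.32,0,0,0,0,0.5],[0,0,0,0,0,0,0.5],[0,0,0,0,0,0,0.5]]]' 40
python3 - <<'E'
from h import *
p,W=grab("wrist"); cv2.imwrite("pics/w1.png",p[:,:,::-1]); caps(p,W); racks(p,W)
E
```

```text
time: 0.98
tool_pos: [520.0, -189.6, 231.0]
tcp_rot: [-180.0, -0.0, 90.0]
ft_force: [0.6, 0.3, 0.8]
finger_gap: 42.8
purple cap px [208. 178.] 189 zmax 90 centre 471.2 -185.9 r 7.5
red cap px [185. 108.] 258 zmax 91 centre 452.3 -120.1 r 7.6
purple rack px [335.  28.] 2590 z 50 rect [595.6 -41.6] [55.3 50.5] 76.2
grey rack px [349. 188.] 3812 z 50 rect [ 622.7 -210.8] [111.2  50.8] 85.0
grey rack px [420. 247.] 428 z 50 rect [ 722.9 -276.9] [116.5  38.6] 16.5
```

View pics/w1.png

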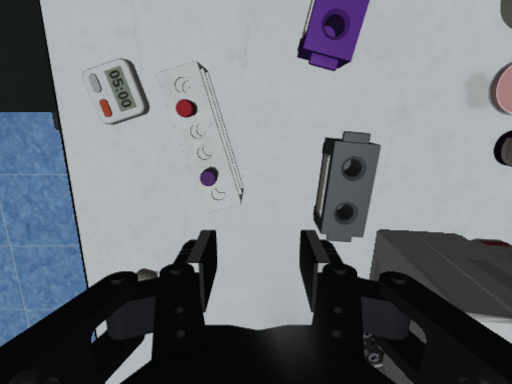

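Red cap at (185,108) and purple at (208,178), 68.5 mm apart (69 expected), so rack 2 is turned +16°. Grey wells at (353,168) and (345,212) map to (624.4,-183.3) and (619.4,-235). Next I go above the red tube.

```bash
python3 -m jog '[[[0.695,-0.677,0,0,0,0,0.5],[0.695,-0.677,0,0,0,0,0.5],[0,0,0.8,0,0,-0.0222,0.5],[0,0,0.8,0,0,-0.0222,0.5],[0,0,0.6,0,0,0,0.5],[0,0,0,0,0,0,0.5],[0,0,0,0,0,0,0.5]]]' 40
python3 - <<'E'
from h import *
print(telemetry.sense()["tool_pos"],camera_params("wrist")["extrinsics"][:3,3])
p,W=grab("wrist"); cv2.imwrite("pics/w2.png",p[:,:,::-1]); caps(p,W); racks(p,W)
E
```

```text
time: 1.9
tool_pos: [453.2, -120.2, 122.6]
tcp_rot: [179.9, 0.0, 106.0]
ft_force: [1.4, -0.1, -0.1]
finger_gap: 42.8
[ 453.17790524 -120.16523557  122.62268494] [434.99500195 -57.42859199 265.51815703]
purple cap px [255. 312.] 298 zmax 90 centre 470.2 -185.9 r 7.4
red cap px [256. 216.] 508 zmax 90 centre 451.7 -119.7 r 7.9
purple rack px [479. 137.] 6328 z 50 rect [600.6 -21.5] [96.6 53. ] 76.1
grey rack px [456. 302.] 313 z 50 rect [ 632.5 -159.6] [ 8.6 41. ] 83.3
grey rack px [417. 330.] 164 z 50 rect [ 617. -194.] [ 7.2 27.7] 62.1
grey rack px [388. 368.] 470 z 50 rect [ 610.8 -240.8] [16.8 46.1] 56.7
```

View pics/w2.png

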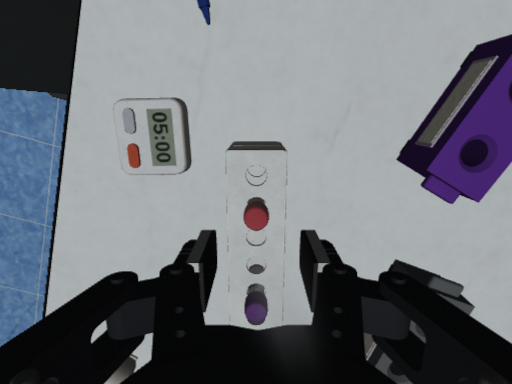

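The red cap at (256,216) is centred between the jaws and the row lies square to them. Descend and grip.

```bash
python3 -m jog '[[[0,0,0.4,0,0,0,0.5],[0,0,0.4,0,0,0,0.5],[0,0,0.28,0,0,0,0.5],[0,0,0,0,0,0,0.5],[0,0,0,0,0,0,0],[0,0,0,0,0,0,0],[0,0,0,0,0,0,0],[0,0,0,0,0,0,0]]]' 40
python3 -m jog '[[[0,0,-0.3,0,0,0,0],[0,0,-0.5,0,0,0,0],[0,0,-0.7,0,0,0,0],[0,0,-0.6,0,0,0,0],[0,0,0,0,0,0,0],[0,0,0,0,0,0,0]]]' 40
python3 - <<'E'
from h import *
p,W=grab("wrist"); cv2.imwrite("pics/w3.png",p[:,:,::-1]); caps(p,W)
E
```

```text
time: 2.95
tool_pos: [453.1, -120.9, 68.4]
tcp_rot: [179.9, 0.1, 106.0]
ft_force: [-1.5, -0.2, 7.1]
finger_gap: 14.7
time: 3.7
tool_pos: [452.1, -120.4, 172.2]
tcp_rot: [-180.0, -0.0, 106.0]
ft_force: [0.5, -0.5, -1.2]
finger_gap: 14.6
purple cap px [257. 277.] 132 zmax 91 centre 470.4 -186.8 r 7.2
```

View pics/w3.png

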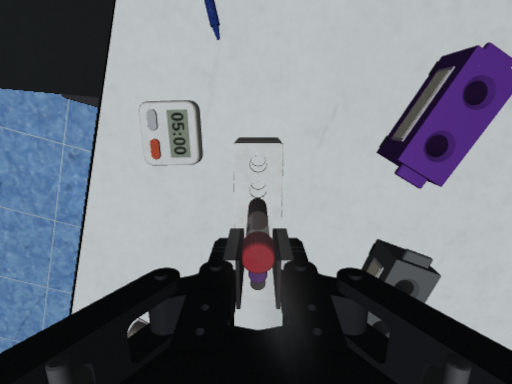

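The red tube is held upright at (258,250). Before placing, I check the box beside the grey rack for clearance.

Run:
```python
from h import *
z=np.load("scene.npz"); W=cloud(z["d"],z["K"],z["E"])
q=W.reshape(-1,3); q=q[(q[:,2]>60)&(q[:,2]<320)&(abs(q[:,0]-680)<150)&(q[:,1]<-200)&(q[:,1]>-420)]
for x0 in range(540,820,20):
    s=q[abs(q[:,0]-x0)<10]
    if len(s)>5: print(x0,len(s),"ymax %.0f zmax %.0f"%(np.percentile(s[:,1],98),s[:,2].max()))
R=np.array([[0,0],[1,1]])
c,s=np.cos(np.radians(16)),np.sin(np.radians(16))
for w in [(624.4,-183.3),(619.4,-235)]:
    d=np.array(w)-[452.1,-120.4]; print("dx,dy units",(d@[-s,c])/50,(d@[c,s])/50)
```

```text
640 12 ymax -385 zmax 62
660 290 ymax -342 zmax 189
680 1434 ymax -269 zmax 193
700 327 ymax -268 zmax 197
720 281 ymax -269 zmax 197
740 265 ymax -269 zmax 196
760 237 ymax -271 zmax 195
780 153 ymax -273 zmax 192
800 41 ymax -284 zmax 185
dx,dy units -2.1591135416357843 2.965756010585661
dx,dy units -3.125494399654306 2.5846208150770527
```

```bash
python3 -m jog '[[[-0.78,0.646,0,0,0,0,0],[-0.78,0.646,0,0,0,0,0],[-0.78,0.646,0,0,0,0,0],[-0.785,0.646,0,0,0,0,0],[0,0,0,0,0,0.0194,0],[0,0,0,0,0,0.0194,0],[0,0,0,0,0,0.0195,0],[0,0,0,0,0,0,0],[0,0,0,0,0,0,0]]]' 40
python3 - <<'E'
from h import *
p,W=grab("wrist"); cv2.imwrite("pics/w4.png",p[:,:,::-1]); racks(p,W)
E
```

```text
time: 4.88
tool_pos: [619.1, -234.9, 171.3]
tcp_rot: [-179.9, -0.0, 85.2]
ft_force: [-0.1, -0.1, -0.6]
finger_gap: 14.4
grey rack px [261. 151.] 5164 z 50 rect [ 623.5 -209.2] [107.4  48.9] 85.1
grey rack px [365. 223.] 564 z 50 rect [ 718.7 -280.2] [123.7  50.4] 23.2
grey rack px [477. 224.] 227 z 50 rect [ 825.1 -288.1] [43.2  4.6] 3.4
```

View pics/w4.png

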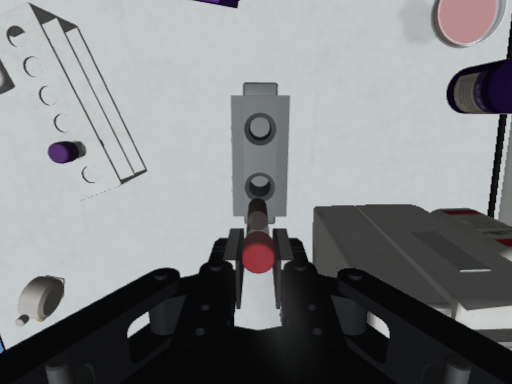

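Grey rack at (623.5,-209.2), so its well is at (621.2,-235.1): a 2 mm shift. Lower slowly, checking the force.

```bash
python3 -m jog '[[[0,0.04,0.3,0,0,0,0],[0,0,0.4,0,0,0,0],[0,0,0.3,0,0,0,0],[0,0,0.3,0,0,0,0],[0,0,0.3,0,0,0,0],[0,0,0.2,0,0,0,0],[0,0,0.2,0,0,0,0],[0,0,0,0,0,0,0],[0,0,0,0,0,0,0]]]' 40
```

```text
time: 6.05
tool_pos: [621.8, -235.4, 72.8]
tcp_rot: [180.0, 0.0, 85.0]
ft_force: [-0.0, -0.9, 0.1]
finger_gap: 14.8
```

```bash
python3 -m jog '[[[0,0,0.02,0,0,0,0.2],[0,0,0,0,0,0,0.35],[0,0,0,0,0,0,0.5],[0,0,0,0,0,0,0.5],[0,0,-0.4,0,0,0,0.5],[0,0,-0.8,0,0,0,0.5],[0,0,-0.8,0,0,0,0.5],[0,0,0,0,0,0,0.5],[0,0,0,0,0,0,0.5]]]' 40
python3 - <<'E'
from h import *
p,W=grab("wrist"); cv2.imwrite("pics/w5.png",p[:,:,::-1]); caps(p,W)
E
```

```text
time: 7.18
tool_pos: [621.7, -235.4, 172.3]
tcp_rot: [179.9, 0.0, 85.0]
ft_force: [-0.4, -0.4, -0.1]
finger_gap: 42.8
purple cap px [507.  86.] 307 zmax 74 centre 825.5 -167.2 r 12.8
purple cap px [ 59. 152.] 453 zmax 91 centre 471.3 -186.2 r 7.9
red cap px [257. 195.] 356 zmax 93 centre 621.9 -234.2 r 7.9
red cap px [503. 240.] 120 zmax 100 centre 816.5 -287.2 r 5.2
```

View pics/w5.png

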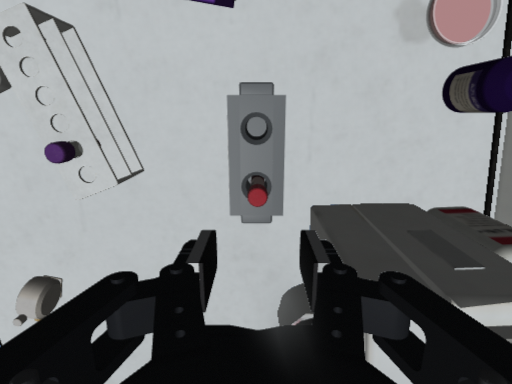

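Red is seated at (257,195): (621.9,-234.2), top about 92 mm as expected. Next the purple tube of rack 2.

```bash
python3 -m jog '[[[0.18,-0.772,0,0,0,0,0.5],[0.18,-0.772,0,0,0,0,0.5],[0.18,-0.772,0,0,0,0,0.5],[0.18,-0.772,0,0,0,0,0.5],[0,0,0.2,0,0,-0.0194,0.5],[0,0,0.2,0,0,-0.0194,0.5],[0,0,0.2,0,0,-0.0195,0.5],[0,0,0.3,0,0,0,0.5],[0,0,0,0,0,0,0.5],[0,0,0,0,0,0,0.5]]]' 40
python3 - <<'E'
from h import *
p,W=grab("wrist"); caps(p,W)
E
```

```text
time: 8.48
tool_pos: [470.7, -185.9, 126.1]
tcp_rot: [-180.0, -0.0, 105.9]
ft_force: [-0.9, 0.8, -0.6]
finger_gap: 42.7
purple cap px [258. 218.] 372 zmax 91 centre 470.8 -186.2 r 7.5
```

```bash
python3 -m jog '[[[0,0,0.4,0,0,0,0.5],[0,0,0.4,0,0,0,0.5],[0,0,0.32,0,0,0,0.5],[0,0,0,0,0,0,0.5],[0,0,0,0,0,0,0],[0,0,0,0,0,0,0],[0,0,0,0,0,0,0],[0,0,0,0,0,0,0]]]' 40
python3 -m jog '[[[0,0,-0.3,0,0,0,0],[0,0,-0.5,0,0,0,0],[0,0,-0.7,0,0,0,0],[0,0,-0.54,0,0,0,0],[0.5245,0.803,0,0,0,0,0],[0.5245,0.803,0,0,0,0,0],[0.5245,0.803,0,0,0,0,0],[0.5245,0.803,0,0,0,0,0],[0,0,0,0,0,0.0207,0],[0,0,0,0,0,0.0207,0],[0,0,0,0,0,0.0207,0],[0,0,0,0,0,0.0207,0]]]' 40
python3 -m jog '[[[0,0,0,0,0,0,0],[0,0,0,0,0,0,0]]]' 40
python3 - <<'E'
from h import *
p,W=grab("wrist"); cv2.imwrite("pics/w6.png",p[:,:,::-1]); racks(p,W)
E
```

```text
time: 9.52
tool_pos: [471.6, -186.4, 71.4]
tcp_rot: [179.9, 0.1, 106.0]
ft_force: [-0.6, -0.3, 6.4]
finger_gap: 14.5
time: 11.02
tool_pos: [596.3, -40.8, 173.0]
tcp_rot: [180.0, -0.0, 75.9]
ft_force: [-0.0, -0.4, -0.2]
finger_gap: 14.6
time: 11.28
tool_pos: [596.4, -40.9, 172.7]
tcp_rot: [180.0, -0.0, 76.3]
ft_force: [-0.5, 1.4, 0.1]
finger_gap: 14.5
purple rack px [257. 151.] 5577 z 50 rect [602.6 -15.1] [110.   49.2] 76.0
grey rack px [94. 61.] 230 z 50 rect [489.5  94.4] [41.5  2.8] 9.7
grey rack px [470.  89.] 543 z 50 rect [796.   -2.7] [57.6 23.3] 80.8
```

View pics/w6.png

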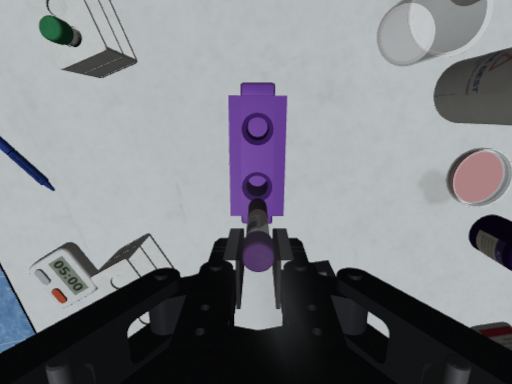

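The tube is over the -y well and the rack agrees with the plan. Lower, release and rise.

```bash
python3 -m jog '[[[0,0,0.3,0,0,0,0],[0,0,0.4,0,0,0,0],[0,0,0.3,0,0,0,0],[0,0,0.3,0,0,0,0],[0,0,0.3,0,0,0,0],[0,0,0.2,0,0,0,0],[0,0,0.15,0,0,0,0],[0,0,0,0,0,0,0],[0,0,0,0,0,0,0]]]' 40
python3 -m jog '[[[0,0,0.02,0,0,0,0.2],[0,0,0,0,0,0,0.35],[0,0,0,0,0,0,0.5],[0,0,0,0,0,0,0.5],[0,0,-0.4,0,0,0,0.5],[0,0,-0.8,0,0,0,0.5],[0,0,-0.8,0,0,0,0.5],[0,0,0,0,0,0,0.5],[0,0,0,0,0,0,0.5]]]' 40
python3 - <<'E'
from h import *
p,W=grab("wrist"); cv2.imwrite("pics/w7.png",p[:,:,::-1]); caps(p,W)
E
```

```text
time: 12.45
tool_pos: [596.8, -40.9, 75.4]
tcp_rot: [180.0, -0.0, 76.2]
ft_force: [0.4, -0.2, 0.5]
finger_gap: 14.5
time: 13.58
tool_pos: [596.6, -40.9, 174.8]
tcp_rot: [179.9, -0.0, 76.2]
ft_force: [-0.4, -0.0, -0.6]
finger_gap: 42.7
purple cap px [257. 195.] 346 zmax 93 centre 596.9 -40.4 r 8.1
green cap px [57. 31.] 665 zmax 91 centre 487.9 110.5 r 8.1
```

```bash
python3 -m jog '[[[0.605,-0.709,0,0,0,0,0.5],[0.605,-0.709,0,0,0,0,0.5],[0.605,-0.709,0,0,0,0,0.5],[0.605,-0.709,0,0,0,0,0.5],[0,0,0.2,0,0,-0.0201,0.5],[0,0,0.2,0,0,-0.0201,0.5],[0,0,0.2,0,0,-0.0201,0.5],[0,0,0.34,0,0,0,0.5],[0,0,0,0,0,0,0.5],[0,0,0,0,0,0,0.5]]]' 40
python3 - <<'E'
from h import *
p,W=grab("wrist"); caps(p,W); cv2.imwrite("pics/w8.png",p[:,:,::-1])
E
```

```text
time: 14.88
tool_pos: [487.4, 110.4, 126.6]
tcp_rot: [-180.0, -0.0, 97.8]
ft_force: [-0.3, -0.1, -1.0]
finger_gap: 42.7
purple cap px [258.  63.] 640 zmax 91 centre 475.5 202.0 r 7.7
blue cap px [257. 144.] 515 zmax 90 centre 481.1 157.0 r 7.7
green cap px [257. 215.] 409 zmax 90 centre 486.6 111.5 r 7.7
```

View pics/w8.png

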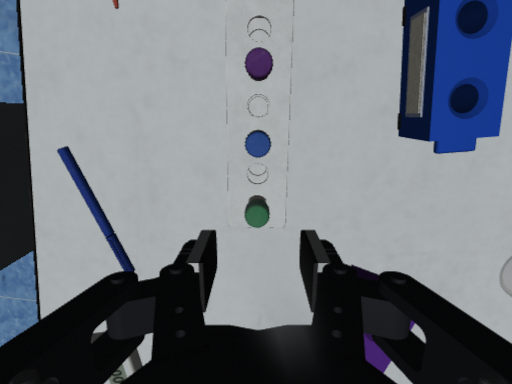

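Green at (257,215) is centred, with blue at (257,144) and purple at (258,63) in line. Pick green and carry it to the grey rack's +y well.

```bash
python3 -m jog '[[[0.01,0,0.4,0,0,0,0.5],[0,0,0.4,0,0,0,0.5],[0,0,0.33,0,0,0,0.5],[0,0,0,0,0,0,0.5],[0,0,0,0,0,0,0],[0,0,0,0,0,0,0],[0,0,0,0,0,0,0],[0,0,0,0,0,0,0]]]' 40
python3 -m jog '[[[0,0,-0.3,0,0,0,0],[0,0,-0.5,0,0,0,0],[0,0,-0.7,0,0,0,0],[0,0,-0.7,0,0,0,0],[0,0,-0.4,0,0,0,0],[-0.886,0.2766,0,0,0,0,0],[-0.886,0.2766,0,0,0,0,0],[-0.886,0.2766,0,0,0,0,0],[-0.886,0.2766,0,0,0,0,0],[-0.886,0.2766,0,0,0,0,0],[-0.886,0.2766,0,0,0,0,0],[-0.886,0.2766,0,0,0,0,0]]]' 40
python3 -m jog '[[[0,0,0.3,0,0,0.0178,0],[0,0,0.3,0,0,0.0178,0],[0,0,0,0,0,0,0],[0,0,0,0,0,0,0]]]' 40
python3 - <<'E'
from h import *
p,W=grab("wrist"); cv2.imwrite("pics/w9.png",p[:,:,::-1]); racks(p,W);caps(p,W)
E
```

```text
time: 15.92
tool_pos: [488.2, 111.1, 71.3]
tcp_rot: [179.9, 0.0, 97.9]
ft_force: [-1.2, -0.4, 6.1]
finger_gap: 14.8
time: 17.42
tool_pos: [626.5, -184.4, 201.3]
tcp_rot: [180.0, 0.0, 97.9]
ft_force: [0.6, 0.6, -0.1]
finger_gap: 14.8
time: 17.92
tool_pos: [626.2, -182.9, 171.4]
tcp_rot: [179.9, 0.0, 85.2]
ft_force: [-0.2, 0.0, 0.7]
finger_gap: 14.8
purple rack px [205.  31.] 2787 z 50 rect [594.6 -47. ] [44.2 49.9] 76.4
grey rack px [257. 188.] 2971 z 50 rect [ 624.4 -194.3] [78.3 49.4] 84.9
grey rack px [372. 267.] 511 z 50 rect [ 732.2 -274.5] [  4.2 109.8] 86.6
grey rack px [461. 274.] 298 z 50 rect [ 825.  -289.3] [49.  8.] 5.0
purple cap px [198.   6.] 317 zmax 92 centre 597.2 -42.8 r 7.4
purple cap px [498. 152.] 492 zmax 81 centre 831.8 -165.9 r 14.5
red cap px [497. 298.] 296 zmax 100 centre 821.6 -287.2 r 11.3
```

View pics/w9.png

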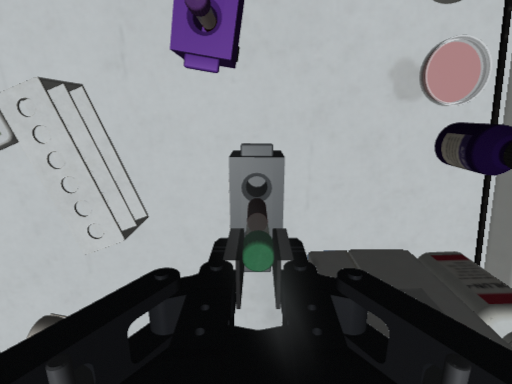

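Green is over its well. Lower, release, rise.

```bash
python3 -m jog '[[[0,0,0.3,0,0,0,0],[0,0,0.4,0,0,0,0],[0,0,0.3,0,0,0,0],[0,0,0.3,0,0,0,0],[0,0,0.3,0,0,0,0],[0,0,0.2,0,0,0,0],[0,0,0.15,0,0,0,0],[0,0,0,0,0,0,0],[0,0,0,0,0,0,0]]]' 40
python3 -m jog '[[[0,0,0.02,0,0,0,0.2],[0,0,0,0,0,0,0.35],[0,0,0,0,0,0,0.5],[0,0,0,0,0,0,0.5],[0,0,-0.4,0,0,0,0.5],[0,0,-0.8,0,0,0,0.5],[0,0,-0.8,0,0,0,0.5],[0,0,0,0,0,0,0.5],[0,0,0,0,0,0,0.5]]]' 40
python3 - <<'E'
from h import *
p,W=grab("wrist"); caps(p,W)
E
```

```text
time: 19.1
tool_pos: [626.6, -183.1, 73.5]
tcp_rot: [179.9, 0.0, 85.1]
ft_force: [0.8, -0.6, 2.9]
finger_gap: 14.8
time: 20.23
tool_pos: [626.2, -183.0, 172.9]
tcp_rot: [179.9, 0.0, 85.1]
ft_force: [-0.6, 0.3, -1.3]
finger_gap: 43.0
purple cap px [197.   7.] 305 zmax 92 centre 597.2 -42.4 r 7.6
purple cap px [497. 150.] 478 zmax 75 centre 831.6 -165.8 r 14.7
green cap px [257. 196.] 330 zmax 92 centre 626.1 -182.1 r 7.8
red cap px [257. 257.] 248 zmax 92 centre 621.9 -234.1 r 8.0
red cap px [496. 296.] 300 zmax 100 centre 822.6 -287.3 r 11.3
```

```bash
python3 -m jog '[[[0.932,-0.4954,0,0,0,0,0.5],[0.932,-0.4954,0,0,0,0,0.5],[0.932,-0.4954,0,0,0,0,0.5],[0.932,-0.4954,0,0,0,0,0.5],[0.932,-0.4954,0,0,0,0,0.5],[0.932,-0.4954,0,0,0,0,0.5],[0.932,-0.4954,0,0,0,0,0.5],[0,0,0.4,0,0,-0.0177,0.5],[0,0,0.4,0,0,-0.0177,0.5],[0,0,0.14,0,0,0,0.5],[0,0,0,0,0,0,0.5],[0,0,0,0,0,0,0.5]]]' 40
python3 - <<'E'
from h import *
p,W=grab("wrist"); caps(p,W); racks(p,W)
E
```

```text
time: 21.78
tool_pos: [481.7, 156.9, 125.5]
tcp_rot: [180.0, -0.0, 97.7]
ft_force: [0.3, -0.3, 0.3]
finger_gap: 42.3
purple cap px [257. 145.] 497 zmax 91 centre 475.3 202.6 r 7.8
blue cap px [257. 216.] 468 zmax 90 centre 481.0 157.2 r 7.9
purple rack px [381. 360.] 663 z 50 rect [612.2  21.6] [16.6 57.2] 50.7
blue rack px [458. 121.] 10283 z 50 rect [617.5 230.6] [ 52.2 109.4] 12.4
```

```bash
python3 -m jog '[[[0,0,0.4,0,0,0,0.5],[0,0,0.4,0,0,0,0.5],[0,0,0.31,0,0,0,0.5],[0,0,0,0,0,0,0.5],[0,0,0,0,0,0,0],[0,0,0,0,0,0,0],[0,0,0,0,0,0,0],[0,0,0,0,0,0,0]]]' 40
python3 -m jog '[[[0,0,-0.3,0,0,0,0],[0,0,-0.5,0,0,0,0],[0,0,-0.7,0,0,0,0],[0,0,-0.54,0,0,0,0],[0.1445,0.7335,0,0,0,0,0],[0.1445,0.7335,0,0,0,0,0],[0.1445,0.7335,0,0,0,0,0],[0.1445,0.7335,0,0,0,0,0],[0,0,0,0,0,-0.013,0],[0,0,0,0,0,0,0],[0,0,0,0,0,0,0]]]' 40
python3 - <<'E'
from h import *
p,W=grab("wrist"); cv2.imwrite("pics/w10.png",p[:,:,::-1]); racks(p,W)
E
```

```text
time: 22.82
tool_pos: [482.1, 157.2, 70.4]
tcp_rot: [179.9, -0.0, 97.8]
ft_force: [-0.9, -0.6, 5.5]
finger_gap: 14.3
time: 24.2
tool_pos: [622.5, 205.5, 171.9]
tcp_rot: [180.0, -0.0, 102.4]
ft_force: [-0.2, 0.0, -0.2]
finger_gap: 14.6
blue rack px [258. 152.] 5667 z 50 rect [617.6 229.9] [ 49.9 107.8] 12.2
grey rack px [501. 318.] 443 z 50 rect [900.2 124.9] [60.5  4. ] 89.6
```

View pics/w10.png

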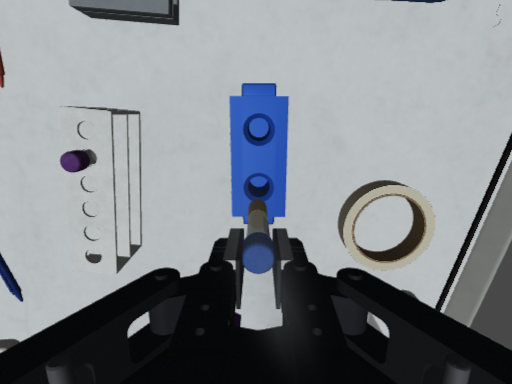

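Blue is over the near well and the rack centre agrees to 1 mm. Lower, release, rise.

```bash
python3 -m jog '[[[-0.01,0.01,0.3,0,0,0,0],[0,0,0.4,0,0,0,0],[0,0,0.3,0,0,0,0],[0,0,0.3,0,0,0,0],[0,0,0.3,0,0,0,0],[0,0,0.2,0,0,0,0],[0,0,0.15,0,0,0,0],[0,0,0,0,0,0,0],[0,0,0,0,0,0,0]]]' 40
python3 -m jog '[[[0,0,0.02,0,0,0,0.2],[0,0,0,0,0,0,0.35],[0,0,0,0,0,0,0.5],[0,0,0,0,0,0,0.5],[0,0,-0.4,0,0,0,0.5],[0,0,-0.8,0,0,0,0.5],[0,0,-0.8,0,0,0,0.5],[0,0,0,0,0,0,0.5],[0,0,0,0,0,0,0.5]]]' 40
python3 - <<'E'
from h import *
p,W=grab("wrist"); caps(p,W)
E
```

```text
time: 25.38
tool_pos: [623.6, 205.3, 74.4]
tcp_rot: [180.0, -0.0, 102.5]
ft_force: [0.3, -0.1, 0.5]
finger_gap: 14.7
time: 26.5
tool_pos: [623.5, 205.3, 173.8]
tcp_rot: [179.9, -0.0, 102.5]
ft_force: [-0.8, -0.3, -0.8]
finger_gap: 42.5
purple cap px [ 72. 160.] 370 zmax 90 centre 476.5 202.2 r 8.2
purple cap px [ 86. 160.] 18 zmax 84 centre 482.5 205.2 r 0.8
blue cap px [257. 196.] 363 zmax 93 centre 623.0 205.2 r 8.1
```

```bash
python3 -m jog '[[[0.146,-0.725,0,0,0,0,0.5],[0.146,-0.725,0,0,0,0,0.5],[0.146,-0.725,0,0,0,0,0.5],[0.146,-0.725,0,0,0,0,0.5],[0,0,0.4,0,0,0.013,0.5],[0,0,0.4,0,0,0,0.5],[0,0,0.15,0,0,0,0.5],[0,0,0,0,0,0,0.5],[0,0,0,0,0,0,0.5]]]' 40
python3 - <<'E'
from h import *
p,W=grab("wrist"); caps(p,W)
E
```

```text
time: 27.68
tool_pos: [475.8, 202.4, 125.9]
tcp_rot: [180.0, -0.0, 97.8]
ft_force: [0.2, -0.3, 0.2]
finger_gap: 42.5
purple cap px [257. 217.] 376 zmax 90 centre 475.4 202.6 r 7.3
blue cap px [475. 240.] 770 zmax 93 centre 621.8 204.8 r 8.5
```

```bash
python3 -m jog '[[[0,0,0.4,0,0,0,0.5],[0,0,0.4,0,0,0,0.5],[0,0,0.32,0,0,0,0.5],[0,0,0,0,0,0,0.5],[0,0,0,0,0,0,0],[0,0,0,0,0,0,0],[0,0,0,0,0,0,0],[0,0,0,0,0,0,0]]]' 40
python3 -m jog '[[[0,0,-0.3,0,0,0,0],[0,0,-0.5,0,0,0,0],[0,0,-0.7,0,0,0,0],[0,0,-0.54,0,0,0,0],[-0.836,0.423,0,0,0,0,0],[-0.836,0.423,0,0,0,0,0],[-0.836,0.423,0,0,0,0,0],[-0.836,0.423,0,0,0,0,0],[-0.836,0.423,0,0,0,0,0],[0,0,0,0,0,0.02,0],[0,0,0,0,0,0.02,0],[0,0,0,0,0,0.02,0]]]' 40
python3 -m jog '[[[0,0,0,0,0,0,0],[0,0,0,0,0,0,0]]]' 40
python3 - <<'E'
from h import *
p,W=grab("wrist"); cv2.imwrite("pics/w11.png",p[:,:,::-1]); racks(p,W)
E
```

```text
time: 28.72
tool_pos: [476.2, 202.6, 70.4]
tcp_rot: [179.9, -0.0, 97.8]
ft_force: [0.3, 0.0, 5.2]
finger_gap: 14.7
time: 30.22
tool_pos: [608.5, 9.4, 172.0]
tcp_rot: [180.0, -0.0, 75.9]
ft_force: [0.2, -0.1, -0.2]
finger_gap: 14.8
time: 30.48
tool_pos: [608.6, 9.7, 171.7]
tcp_rot: [180.0, -0.0, 76.4]
ft_force: [-1.5, -0.4, -0.8]
finger_gap: 14.5
purple rack px [257. 188.] 3013 z 50 rect [606.   -1.1] [78.2 49.3] 75.9
grey rack px [477.  37.] 392 z 50 rect [813.8  86.8] [17.  37.6] 10.2
grey rack px [462. 144.] 468 z 50 rect [797.6   1.5] [57.9 24. ] 67.2
```

View pics/w11.png

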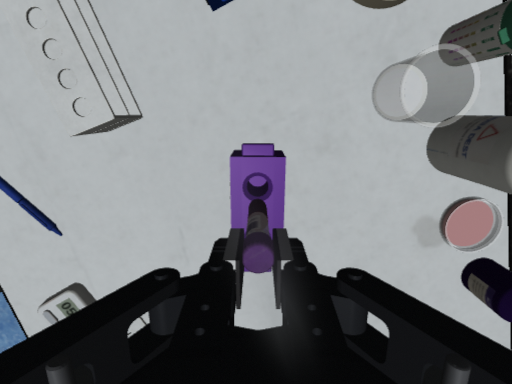

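The last purple tube is over the +y well. Lower, release, rise, then check everything.

```bash
python3 -m jog '[[[0,0,0.3,0,0,0,0],[0,0,0.4,0,0,0,0],[0,0,0.3,0,0,0,0],[0,0,0.3,0,0,0,0],[0,0,0.3,0,0,0,0],[0,0,0.2,0,0,0,0],[0,0,0.15,0,0,0,0],[0,0,0,0,0,0,0],[0,0,0,0,0,0,0]]]' 40
python3 -m jog '[[[0,0,0.02,0,0,0,0.2],[0,0,0,0,0,0,0.35],[0,0,0,0,0,0,0.5],[0,0,0,0,0,0,0.5],[0,0,-0.4,0,0,0,0.5],[0,0,-0.8,0,0,0,0.5],[0,0,-0.8,0,0,0,0.5],[0,0,-0.6,0,0,0,0.5],[0,0,0,0,0,0,0.5],[0,0,0,0,0,0,0.5]]]' 40
python3 - <<'E'
from h import *
p,W=grab("wrist"); caps(p,W)
p,W=grab("scene"); caps(p,W,8); cv2.imwrite("pics/s12.png",cv2.resize(p[130:290,60:380,::-1],None,fx=2.5,fy=2.5))
E
```

```text
time: 31.65
tool_pos: [608.9, 9.6, 74.4]
tcp_rot: [180.0, -0.0, 76.2]
ft_force: [-0.8, -0.1, -1.5]
finger_gap: 15.0
time: 32.9
tool_pos: [608.4, 9.6, 202.9]
tcp_rot: [180.0, 0.0, 76.2]
ft_force: [-0.7, -0.4, -1.0]
finger_gap: 42.7
purple cap px [257. 187.] 272 zmax 93 centre 608.9 10.3 r 8.0
purple cap px [258. 242.] 196 zmax 93 centre 597.1 -40.2 r 7.9
purple cap px [498. 288.] 284 zmax 81 centre 830.2 -163.3 r 14.5
green cap px [493.  31.] 1938 zmax 96 centre 823.1 88.7 r 19.7
purple cap px [237. 155.] 19 zmax 74 centre 829.7 -160.9 r 12.1
blue cap px [144. 203.] 50 zmax 91 centre 621.8 208.7 r 7.9
blue cap px [ 13. 231.] 60 zmax 100 centre 606.9 454.1 r 14.0
green cap px [159. 165.] 92 zmax 95 centre 823.8 93.8 r 20.2
red cap px [270. 142.] 17 zmax 98 centre 831.8 -286.0 r 10.8
red cap px [300. 167.] 27 zmax 91 centre 620.2 -229.0 r 7.0
```

View pics/s12.png

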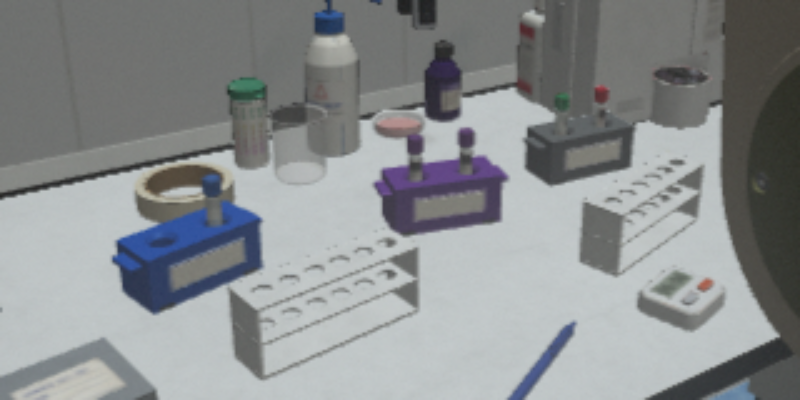

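All five tubes stand upright in the right racks, the arrival racks are empty and the gripper is clear.

```bash
python3 -c "
from bench import job; print(job.hand_in())"
```

```text
the job is handed in; nothing more can be done
None
```

I moved all five tubes and handed the job in at about 33 s of robot time. Both purple tubes are in the purple rack, the blue tube is in the blue rack's -y well, and the red and green tubes are in the grey rack's -y and +y wells.

**Last checks:** The wrist camera put each cap within 2 mm of its well centre. Cap tops read 92–93 mm against about 90 mm for a seated tube. The wrist camera also read full-length cap tops about 2 mm high before any tube was moved, so I take this as its calibration offset. The final scene picture shows all five tubes upright, both arrival racks empty and the gripper clear of everything.

**Disagreements:** The scene and wrist cameras differed by up to about 6 mm on some points, and I used the wrist camera. The scene camera's final colour check picked up only the blue and red caps. I confirmed the purple and green ones from the wrist readings and the picture. The wrist force showed 5–7 N upward each time the jaws closed on a tube in an arrival rack, cause not established and well under the limits.

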